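# Start the warming tray in the right order

### The job

Start up the warming tray for service by pressing its switches in this order: first switch on its rocker by pushing the raised far end all the way down, then push the long bar key all the way down, then push the round key all the way down; all three stay where they are pushed. Do not press the square key, do not push a key before its turn, and leave the ramekins on the deck and the things standing round the tray where they are, without lifting or shifting any of them.

Things in the scene. Friction and masses are not known exactly. Their poses are not given: they have to be found in the camera images.
- warming_tray: fixed stainless warming tray, 250 (x) x 280 (y) x 52 mm; origin at the centre of its underside, on the table; x points from the front to the back, away from the robot (it is yawed from the world axes), y to its left, z up. In front, x -125 to -35 mm, is a control ledge, top 30 mm above the table, with four 60 mm square switch modules in a row along y, 66 mm apart, at x = -86 mm; which module is at which place varies. Behind is the deck, top 45 mm, with three ramekins
- rocker_press (a point): point to push on the rocker: on the top face of its far (tray +x) half, 18 mm from the pivot, mid-width. The rocker is a tipped black paddle 54 mm (along tray x) x 32 mm x 8 mm; off, its far end is raised and this point is about 57 mm above the table; on, about 49 mm. The point moves with the paddle
- rocker_paddle (a joint): rocker angle, rad: 0 = off (far end up), 0.44 = fully on (far end down against its stop); starts at 0 to 0.05; stays where it is left (stiff, no spring; needs about 3 N to move)
- bar_top (a point): centre of the top face of the long bar key, black, 24 mm (tray x) x 54 mm (tray y); 59 mm above the table when up, 52 mm when fully down; moves with the key
- bar_key (a joint): how far the bar key is pushed down, m: 0 = up, 0.007 = fully down against its stop; stays where it is left (stiff, no spring; needs about 3 N to move)
- round_top (a point): centre of the top face of the round key, black, 34 mm diameter; 59 mm above the table when up, 52 mm when fully down; moves with the key
- round_key (a joint): how far the round key is pushed down, m: 0 = up, 0.007 = fully down; stays where it is left (stiff, no spring; needs about 3 N to move)
- square_top (a point): centre of the top face of the square key, black, 34 x 34 mm, same height; not to be pressed
- square_key (a joint): how far the square key is pushed down, m: 0 = up, 0.007 = fully down; stays where it is left (stiff, no spring; needs about 3 N to move)
- deck_ramekin_1: white ramekin, 68 mm diameter, 41 mm high, on the tray's deck; loose bystander; origin at the centre of its underside
- deck_ramekin_2: white ramekin, 68 mm diameter, 41 mm high, on the tray's deck; loose bystander; origin at the centre of its underside
- deck_ramekin_3: white ramekin, 68 mm diameter, 41 mm high, on the tray's deck; loose bystander; origin at the centre of its underside
- flour_dredger: flour dredger with domed top, 68 mm diameter, 104 mm high, on the table left of the tray; loose bystander; origin at the centre of its underside
- deli_tub_3: round tub with white lid, 84 mm diameter, 72 mm high, on the table right of the tray; loose bystander; origin at the centre of its underside
- label_tape: roll of tape lying flat, 96 mm diameter, 25 mm high, on the table in front of the tray; loose bystander; origin at the centre of its underside

How it is judged (in metres and radians):
On the way, in this order (a step that is already met when the one before it is completed fails the run):
1. the rocker is switched on (angle over 0.37 rad) (value of joint rocker_paddle above 0.37 rad), for 0.1 s.
2. then the bar key is fully down (over 5.5 mm) (value of joint bar_key above 0.0055 m), for 0.1 s.
3. then the round key is fully down (over 5.5 mm) (value of joint round_key above 0.0055 m), for 0.1 s.
At the end, for the whole second after the job is handed in: rocker over 0.37 rad; bar key and round key each pushed down over 5.5 mm; square key pushed less than 2 mm; every ramekin, the dredger, the tub and the tape within 20 mm of where it stood and tilted less than 0.3 rad (value of joint rocker_paddle above 0.37 rad and value of joint each of bar_key, round_key above 0.0055 m and value of joint square_key below 0.002 m and distance of each of deck_ramekin_1, deck_ramekin_2, deck_ramekin_3, flour_dredger, deli_tub_3, label_tape from where it was at the start of the episode below 0.02 m and angle between each of deck_ramekin_1, deck_ramekin_2, deck_ramekin_3, flour_dredger, deli_tub_3, label_tape's own z axis and vertical below 0.3 rad); the robot touches nothing.
It fails at once if the square key is pressed (2 mm or more) (value of joint square_key above 0.002 m).
It fails at once if the bar key is pushed (2.5 mm or more) before the rocker is on (value of joint bar_key above 0.0025 m and not (value of joint rocker_paddle above 0.37 rad)).
It fails at once if the round key is pushed (2.5 mm or more) before the bar key is down (value of joint round_key above 0.0025 m and not (value of joint bar_key above 0.0055 m)).
It fails at once if a ramekin, the dredger, the tub or the tape is shifted or lifted 20 mm or more, or tipped over 0.3 rad (not (distance of each of deck_ramekin_1, deck_ramekin_2, deck_ramekin_3, flour_dredger, deli_tub_3, label_tape from where it was at the start of the episode below 0.02 m and angle between each of deck_ramekin_1, deck_ramekin_2, deck_ramekin_3, flour_dredger, deli_tub_3, label_tape's own z axis and vertical below 0.3 rad)).
It also fails if it takes over 45 s, if anything falls off the work surface, if the arm or the gripper's body presses on something with over 40 N, if the wrist force passes 120 N, or if a joint passes its speed limit or range.

### The arm

A 7-joint arm with a two-finger parallel gripper is mounted at the origin on a cart in front of the work surface, level with it; the furniture and walls round the work are solid. World frame = base frame: x ahead of the robot, y to its left, z up, the work surface at z = 0. Lengths are in m, angles in degrees, forces in N, time in s.
With the tool pointing down it reaches from about 0.425 to 0.875 m from the base axis. Payload 4.7 kg.
Tool frame: the origin (TCP) lies at the very end of the fingers, on their centre line; the grasp point (between the pads) lies 19 mm behind it; z points along the fingers, y is the direction in which the jaws open and shut (so a half turn about z gives the same grasp; the last joint's range is limited). The gripper opens to 87 mm and grips with 3 to 60 N. Pads are 19 mm wide; open, the fingers measure 117 mm over their backs; the gripper's body (75 mm by 190 mm) begins 51 mm behind the grasp point.
Start: joints at [-73.791, 18.392, -4.016, 83.108, 1.295, 78.541, -3.26], TCP at [0.173, 0.627, 0.223] pointing down, gripper open.
Joint ranges: [-163.93, 163.93], [-17.29, 119.83], [-79.2, 71.16], [3.27, 140.29], [-89.18, 269.18], [5.43, 117.66], [-154.24, 154.24]. Speed limits (degrees/s): [147.25, 147.25, 180, 180, 180, 180, 180].

### API

Orientations are given as [roll, pitch, yaw] about the fixed x, y, z axes, in that order (R = Rz(yaw) Ry(pitch) Rx(roll)).
In Python, from cell import monitor, imaging, ticket, spot_in, pinpoint gives the robot as it stands.
- The arm moves only by the tool servo_tool, never from a script. Its argument "targets" is a list of rows, each a list of 5 numbers: the opening in per cent of the stroke, from 0 (shut) to 100 (fully open), then the shift along the tool's x, y, z in m, then the turn about the tool's z in rad. In form: [[grip, dx, dy, dz, turn], ...]. A call has 1 to 5 rows; each row is the pose to reach, as a shift and turn from the pose commanded when the call began, along the tool's axes at that moment; what a row does not reach only later rows make up. A row lasts 1/8 s, in which the tool goes at most 62.5 mm and 10.7 degrees, less where a joint would pass 70% of its speed; a pose out of reach is approached as far as the arm can. A call with a gripper value outside its range is refused whole. The fingers move at their own pace and stop on an object; "grip_force" is the grip in N (left out, the last holds). Time passes only in rows, so rows that repeat a pose let the fingers close. It gives the time, the measured TCP pose, the force and the opening at its end, in the units of the state.
- monitor.get_obs(): the state, without advancing time (a new reading comes with each control period).
- imaging.read_camera(name): name is "scene" or "top" or "wrist"; returns a dict with "frame" (384x512x3 uint8, blue, green, red), "depth" (384x512 float32, m along the optical axis (not along the pixel's ray), 0 where there is no reading), "K" (3x3 intrinsics, pixels), "world_from_camera" (4x4, takes a point from camera to world coordinates). Camera axes: x right, y down, z forward; pixel columns grow to the right and rows downward; lengths in m; the calibration is good to about 2 mm. A picture is of the moment at which its call begins.
- ticket.sign_off(): hands the job in, once; it reports no verdict.
Trained networks look in the newest picture that a camera, given by its name, has taken for a name from the list of things; names that differ only in an ending like _2 or _b are one class to them, and where a whole thing is asked for, a point or a joint stands for the part that bears it (a point fixed in the world has none). Each returns a list of dicts, best first, with "confidence" (0 to 1); they miss things now and then, are a little off and sometimes report something else, mostly with a low value. They report only what shows in the picture. A call takes as long as a camera call.
- spot_in(camera, label): "at" ([column, row] in pixels, amid what is visible of it).
- pinpoint(camera, label): "at" ([column, row] in pixels: a listed point, or the origin of a listed thing).
The state is a dict: "time_s": time; "qpos": joint angles; "joint_velocities": joint speeds; "effort": joint torques, N m; "tool_pos": TCP position; "tool_rot": TCP orientation; "force": force on the tool from outside, world axes, zero at the start; "wrist_torque": the same for the moment, N m; "grip_width": finger opening in m.
Only numpy, scipy, OpenCV 4.12 (cv2) and the standard library are available. Lean on these libraries where they do the work, as an engineer would, in place of code of your own. Each camera call takes 0.05 s, during which the arm holds its last target.

## Working session

There is one attempt and no reset: what is moved stays moved. The work goes in short steps, Python scripts to look and compute and a tool call to move; the robot and the scene stay as the last step left them, time stands still between calls to the robot, and variables do not carry over. Pictures are saved under pics/ and viewed, and the job is handed in when it is done.

Besides the shell and the picture viewer there is one more tool, called after "Request:" as name(argument=value, ...) on one line, values as JSON. servo_tool: Moves the arm, as the interface text tells. Its arguments: {"type":"object","properties":{"targets":{"type":"array","items":{"type":"array","items":{"type":"number"}}},"grip_force":{"type":"number"}},"required":["targets"]}

```bash
mkdir -p pics; cat > h.py <<'E'
import numpy as np,cv2
from cell import monitor, imaging, ticket, spot_in, pinpoint
def px2w(c,uv,z=None):
    K=c["K"];T=c["world_from_camera"];u,v=uv
    r=np.array([(u-K[0,2])/K[0,0],(v-K[1,2])/K[1,1],1])
    if z is None:
        d=c["depth"][int(round(v)),int(round(u))]
        return (T@np.r_[r*d,1])[:3]
    o=T[:3,3];d=T[:3,:3]@r
    return o+d*(z-o[2])/d[2]
E
python3 - <<'E'
from h import *
for n in ["top","scene"]:
    c=imaging.read_camera(n); cv2.imwrite(f"pics/{n}0.png",c["frame"])
    print(n,c["world_from_camera"][:3,3])
    for l,z in [("rocker_press",.057),("bar_top",.059),("round_top",.059),("square_top",.059),("warming_tray",0),("deck_ramekin_1",.045),("flour_dredger",0),("deli_tub_3",0),("label_tape",0)]:
        for r in pinpoint(n,l)[:3]:
            print(l,round(r["confidence"],2),np.round(r["at"],1),px2w(c,r["at"],z).round(4))
s=monitor.get_obs();print(s)
E
```

```text
top [0.40687419 0.11701372 0.95107978]
rocker_press 0.78 [175.7 199.7] [0.5564 0.2602 0.057 ]
bar_top 0.74 [199.6 216.9] [0.5183 0.2047 0.059 ]
round_top 0.51 [228.1 226.8] [0.4974 0.1405 0.059 ]
square_top 0.59 [251.  238.8] [0.4717 0.0888 0.059 ]
warming_tray 0.92 [225.9 193.5] [0.5839 0.1496 0.    ]
deck_ramekin_1 0.77 [243.1 164.8] [0.6447 0.1099 0.045 ]
deck_ramekin_1 0.68 [271.4 181.4] [0.6066 0.0432 0.045 ]
deck_ramekin_1 0.59 [208.1 152.6] [0.672  0.1925 0.045 ]
flour_dredger 0.79 [150.8 171.8] [0.6331 0.3328 0.    ]
deli_tub_3 0.95 [319.1 239.1] [ 0.4783 -0.0757  0.    ]
deli_tub_3 0.7 [270.4 180.6] [0.6185 0.042  0.    ]
deli_tub_3 0.68 [150.7 173.8] [0.6281 0.3327 0.    ]
label_tape 0.21 [207.  152.6] [0.6851 0.1989 0.    ]
scene [ 0.09707729 -0.59982533  0.8398392 ]
rocker_press 0.52 [221.3 165.6] [0.554  0.2519 0.057 ]
bar_top 0.59 [221.6 196.6] [0.4931 0.1446 0.059 ]
bar_top 0.42 [221.  177.3] [0.5283 0.2087 0.059 ]
round_top 0.64 [221.5 163.6] [0.5575 0.2567 0.059 ]
round_top 0.51 [225.5 196.1] [0.5021 0.1411 0.059 ]
square_top 0.57 [224.8 217.3] [0.4637 0.0788 0.059 ]
[... 382 characters left out ...]
 0.    ]
{'time_s': 1.0, 'qpos': array([-73.79099824,  18.39207396,  -4.01834089,  83.10652608,
         1.29286261,  78.54159674,  -3.25943208]), 'joint_velocities': array([-0.01994322,  0.02600267, -0.03215542, -0.04084049, -0.09645257,
        0.10967575,  0.07998198]), 'effort': array([-2.72326861e-04, -4.91103995e+01, -4.03085109e-01, -3.12789881e+01,
       -6.37597963e-02,  3.32277780e-02,  2.12820754e-05]), 'tool_pos': array([0.17262177, 0.62668325, 0.22259411]), 'tool_rot': array([ 1.79995174e+02, -8.44485305e-05,  1.64602041e+02]), 'force': array([0.24423465, 0.05688051, 0.14124937]), 'wrist_torque': array([ 0.01076101, -0.02647348,  0.0253111 ]), 'grip_width': 0.08716102624677992}
```

```bash
python3 - <<'E'
import cv2
a=cv2.imread("pics/top0.png");b=cv2.imread("pics/scene0.png")
cv2.imwrite("pics/topz.png",cv2.resize(a[110:290,110:350],None,fx=3.3,fy=3.3,interpolation=cv2.INTER_CUBIC))
cv2.imwrite("pics/scenez.png",cv2.resize(b[100:300,130:370],None,fx=3,fy=3,interpolation=cv2.INTER_CUBIC))
E
```

```text
(no output)
```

View pics/topz.png

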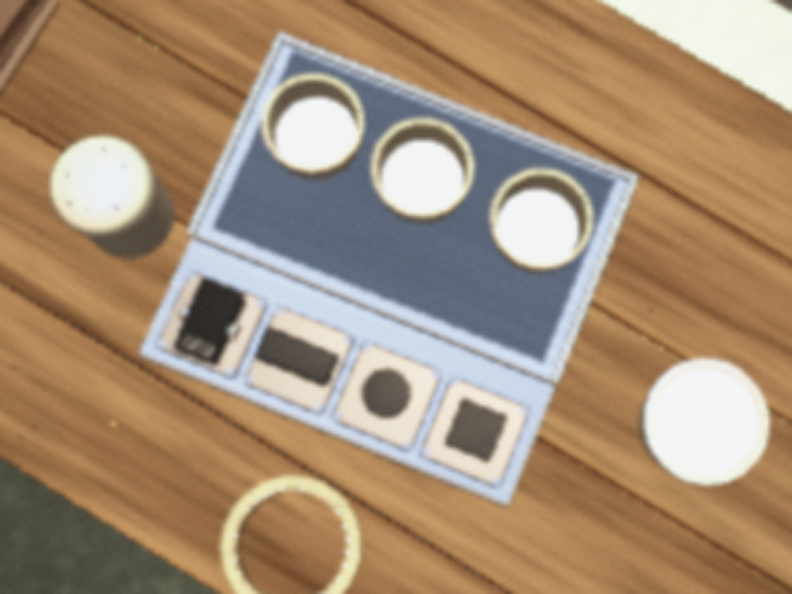

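View pics/scenez.png

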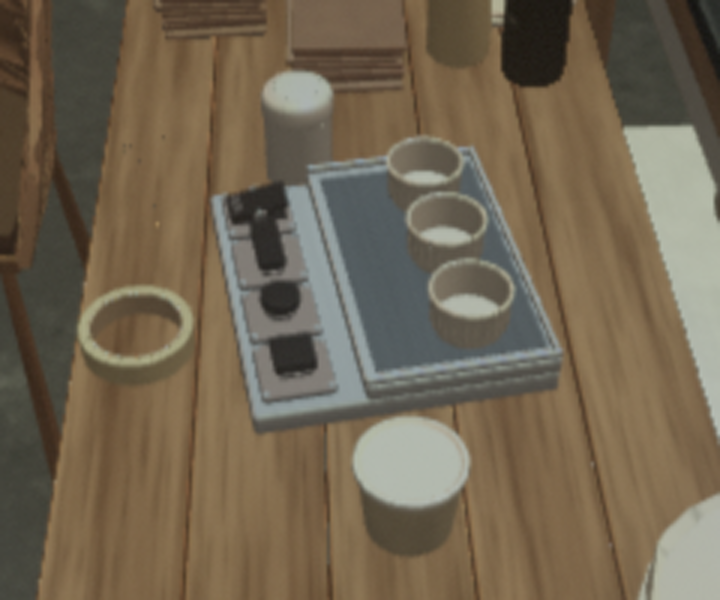

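```bash
python3 - <<'E'
from h import *
from scipy.optimize import least_squares
c=imaging.read_camera("top")
K=c["K"];T=c["world_from_camera"];d=c["depth"]
v,u=np.mgrid[:384,:512]
P=np.stack([(u-K[0,2])/K[0,0]*d,(v-K[1,2])/K[1,1]*d,d,np.ones_like(d)],-1)@T.T
g=c["frame"].max(2)
m=((g<95)&(P[...,2]>.035)&(P[...,2]<.08)&(u>160)&(u<265)&(v>185)&(v<255)).astype(np.uint8)
n,l,s,ce=cv2.connectedComponentsWithStats(m)
for i in range(1,n):
    if s[i,4]>60:
        q=P[l==i]; print(s[i],ce[i].round(1),px2w(c,ce[i],.059).round(4),"medz",np.median(q[:,2]).round(4),np.percentile(q[:,2],[5,95]).round(4), cv2.minAreaRect(np.argwhere(l==i).astype(np.float32)))
# tray points: all with z .02-.056 in region; min area rect
mm=(P[...,2]>.02)&(P[...,2]<.058)&(P[...,0]>.38)&(P[...,0]<.75)&(P[...,1]>-.02)&(P[...,1]<.3)
n,l,s,ce=cv2.connectedComponentsWithStats(mm.astype(np.uint8))
i=1+s[1:,4].argmax(); print(cv2.minAreaRect(P[l==i][:,:2].astype(np.float32)))
# obstacles higher than .1
mm=(P[...,2]>.1); print(np.unique((P[mm][:,:2]*20).round()/20,axis=0,return_counts=True))
# fit
pp={l:pinpoint("top",l)[0]["at"] for l in["rocker_press","bar_top","round_top","square_top"]}
print({k:px2w(c,x,.058).round(4) for k,x in pp.items()})
E
```

```text
[163 195  21  25 293] [173.3 206.4] [0.5408 0.2644 0.059 ] medz 0.0528 [0.0473 0.0579] ((207.01722717285156, 173.2069091796875), (14.049792289733887, 22.978628158569336), 66.80140686035156)
[188 210  23  16 191] [199.  217.7] [0.5164 0.2059 0.059 ] medz 0.0585 [0.0562 0.061 ] ((217.72189331054688, 199.5325469970703), (22.307695388793945, 8.923078536987305), 67.38013458251953)
[221 224  10  12  65] [224.6 230.2] [0.4896 0.1479 0.059 ] medz 0.0584 [0.0557 0.0606] ((230.18240356445312, 224.3446044921875), (11.624763488769531, 7.091105937957764), 35.53767776489258)
((0.5848755240440369, 0.14360561966896057), (0.28002220392227173, 0.24983170628547668), 68.8256607055664)
(array([[ 0.2 ,  0.55],
       [ 0.2 ,  0.6 ],
       [ 0.4 , -0.4 ],
       [ 0.4 , -0.35],
       [ 0.4 ,  0.1 ],
       [ 0.45, -0.4 ],
       [ 0.45, -0.35],
       [ 0.45, -0.3 ],
       [ 0.5 , -0.4 ],
       [ 0.5 , -0.35],
       [ 0.5 , -0.3 ],
       [ 0.55, -0.4 ],
       [ 0.55, -0.35],
       [ 0.55, -0.3 ],
       [ 0.6 , -0.45],
       [ 0.6 , -0.4 ],
       [ 0.6 , -0.35],
       [ 0.6 ,  0.3 ],
       [ 0.
[... 2238 characters left out ...]
    4,    5,  771,
        499,  953,  983,  272,   31,   77,  856,  248,    7,  915,  478,
        475,  169, 1304,  454,  174,  570,  455,  493,  508,  386,   87,
        414,  306,   13,  841, 1146,  671,  449,  401,  488,  478,  449,
        496,  315,   24,  125, 1148,  350,   81,   46,   33,  341,   24,
        303, 1007,  407,  399,  427,  506,  814,  518,  466,  213,   27,
         61,    1,   32,  246,  263,  361,  127,  202,  445,  378,  345,
        185,  272,  296,  294,  242,   23,   39,   36]))
{'rocker_press': array([0.5547, 0.2552, 0.058 ]), 'bar_top': array([0.5249, 0.2089, 0.058 ]), 'round_top': array([0.4983, 0.1425, 0.058 ]), 'square_top': array([0.4748, 0.0882, 0.058 ])}
```

Request:
servo_tool(targets=[[0,-0.05,-0.027,0,0.1],[0,-0.1,-0.053,0,0.1],[0,-0.15,-0.08,0,0.1],[0,-0.2,-0.107,0,0.1],[0,-0.25,-0.134,0,0.1]])

```text
time_s: 1.88
tool_pos: [0.3793, 0.4298, 0.2229]
tool_rot: [179.9, 0.0, 158.9]
force: [1.3, -0.4, 0.2]
grip_width: 0.0449
```

Request:
servo_tool(targets=[[0,-0.05,-0.02,0,0],[0,-0.1,-0.04,0.02,0],[0,-0.15,-0.061,0.05,0],[0,-0.2,-0.082,0.08,0],[0,-0.229,-0.094,0.115,0]])

```text
time_s: 2.5
tool_pos: [0.5605, 0.2578, 0.1074]
tool_rot: [180.0, 0.1, 158.7]
force: [0.7, 0.5, -0.5]
grip_width: 0.0016
```

Request:
servo_tool(targets=[[0,0,0,0,0],[0,0,0,0,0],[0,0,0,0,0]])

```text
time_s: 2.88
tool_pos: [0.5576, 0.2632, 0.1091]
tool_rot: [179.8, 0.0, 159.0]
force: [-0.3, 0.4, 1.2]
grip_width: 0.0008
```

```bash
cat > st.py <<'E'
from h import *
import sys
s=monitor.get_obs();p=s["tool_pos"];y=np.radians(s["tool_rot"][2])
C=np.array([.5849,.1436]);a=np.radians(-21.17);R=np.array([[np.cos(a),-np.sin(a)],[np.sin(a),np.cos(a)]])
for n,q in dict(rock=[-66,99],bar=[-86,33],rnd=[-86,-33]).items():
    w=C+R@(np.array(q)/1000); d=w-p[:2]
    print(n,w.round(4),"tool shift",np.round([d@[np.cos(y),np.sin(y)],d@[np.sin(y),-np.cos(y)]],4))
print(s["time_s"],p.round(4),s["tool_rot"].round(2),s["force"].round(2),s["grip_width"])
for n in sys.argv[1:]:
    c=imaging.read_camera(n.split(":")[0]); cv2.imwrite("pics/"+n.replace(":","_")+".png",cv2.resize(c["frame"],(800,600)))
E
python3 st.py top:1 wrist:1 scene:1
```

```text
rock [0.5591 0.2598] tool shift [-0.0026 -0.0027]
bar [0.5166 0.2054] tool shift [ 0.0176 -0.0686]
rnd [0.4928 0.1439] tool shift [ 0.0178 -0.1346]
2.875 [0.5576 0.2632 0.1091] [1.7985e+02 5.0000e-02 1.5903e+02] [-0.29  0.42  1.16] 0.000772008948711616
```

View pics/wrist_1.png

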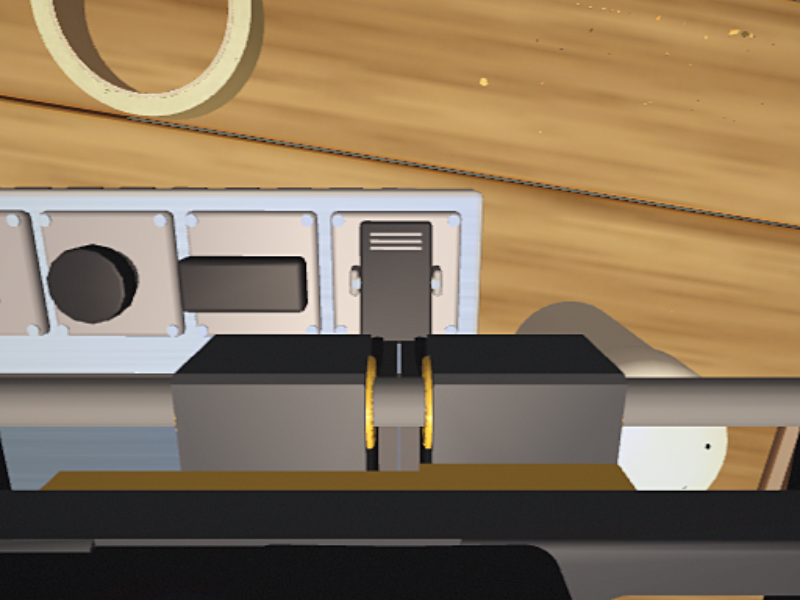

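View pics/scene_1.png

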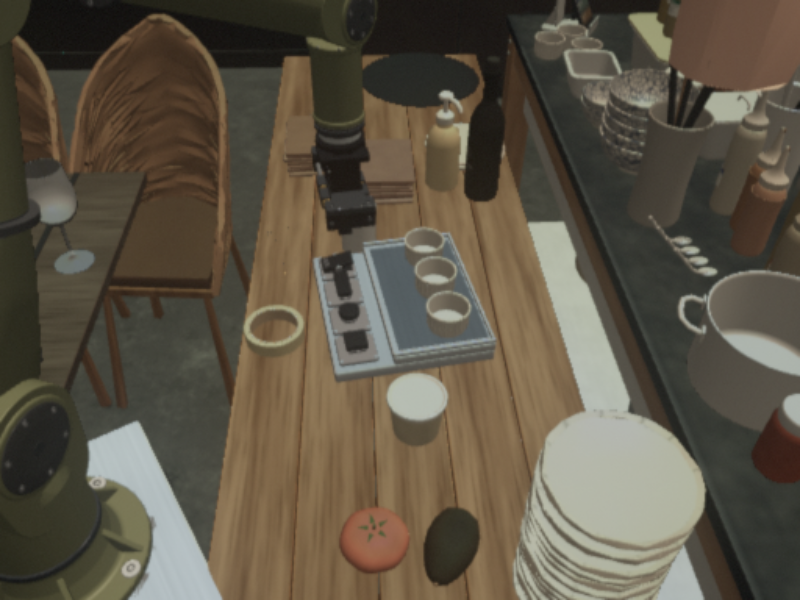

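Request:
servo_tool(targets=[[0,-0.002,-0.002,0.02,0],[0,-0.002,-0.002,0.035,0],[0,-0.002,-0.002,0.035,0],[0,-0.002,-0.002,0.035,0]])

```text
time_s: 3.52
tool_pos: [0.5589, 0.2582, 0.0723]
tool_rot: [-180.0, -0.0, 158.9]
force: [-0.2, -0.9, 0.8]
grip_width: 0.0005
```

```bash
python3 st.py wrist:2 scene:2; python3 st.py; python3 st.py top:2; python3 st.py; python3 -c "
import cv2
a=cv2.imread('pics/scene_2.png');cv2.imwrite('pics/scene_2z.png',cv2.resize(a[180:380,270:510],None,fx=3,fy=3))"
```

```text
rock [0.5591 0.2598] tool shift [0.0004 0.0015]
bar [0.5166 0.2054] tool shift [ 0.0204 -0.0645]
rnd [0.4928 0.1439] tool shift [ 0.0205 -0.1305]
3.525 [0.5589 0.2582 0.0723] [-1.7998e+02 -1.0000e-02  1.5886e+02] [-0.15 -0.85  0.81] 0.0005084882407190272
rock [0.5591 0.2598] tool shift [0.0007 0.0011]
bar [0.5166 0.2054] tool shift [ 0.0208 -0.0649]
rnd [0.4928 0.1439] tool shift [ 0.0208 -0.1309]
3.625 [0.5594 0.2585 0.0731] [1.7995e+02 4.0000e-02 1.5887e+02] [0.34 0.63 0.1 ] 0.00077684150102501
rock [0.5591 0.2598] tool shift [0.0007 0.0011]
bar [0.5166 0.2054] tool shift [ 0.0208 -0.0649]
rnd [0.4928 0.1439] tool shift [ 0.0208 -0.1309]
3.625 [0.5594 0.2585 0.0731] [1.7995e+02 4.0000e-02 1.5887e+02] [0.34 0.63 0.1 ] 0.00077684150102501
rock [0.5591 0.2598] tool shift [0.0007 0.0011]
bar [0.5166 0.2054] tool shift [ 0.0208 -0.0649]
rnd [0.4928 0.1439] tool shift [ 0.0208 -0.1309]
3.675 [0.5594 0.2585 0.0731] [1.7995e+02 4.0000e-02 1.5887e+02] [ 0.82 -0.16  0.  ] 0.0006283662580123257
```

View pics/scene_2z.png

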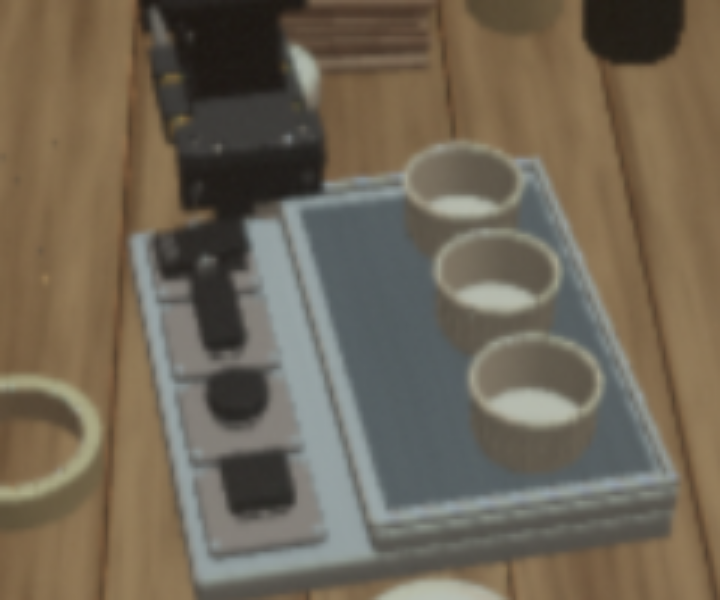

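View pics/wrist_2.png

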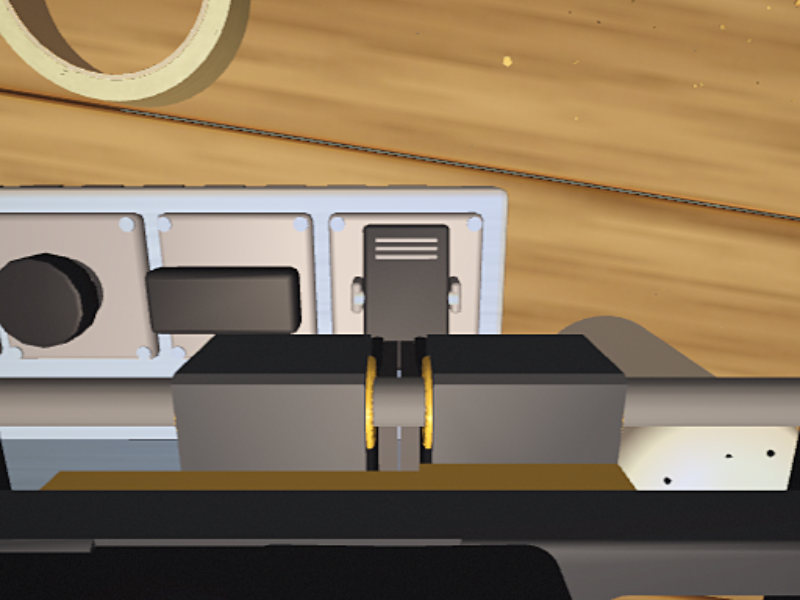

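```bash
python3 - <<'E'
from h import *
c=imaging.read_camera("wrist");s=monitor.get_obs()
for uv in [(130,222),(200,222),(130,260),(350,222),(385,222),(385,260),(240,235),(260,235),(247,222),(264,222),(255,216),(255,225),(430,285),(470,295)]:
    w=px2w(c,uv); print(uv,c["depth"][uv[1],uv[0]],w.round(4),(w-s["tool_pos"]).round(4))
c=imaging.read_camera("scene")
# scene: lowest parts of gripper
K=c["K"];T=c["world_from_camera"];d=c["depth"];v,u=np.mgrid[:384,:512]
P=(np.stack([(u-K[0,2])/K[0,0]*d,(v-K[1,2])/K[1,1]*d,d,np.ones_like(d)],-1)@T.T)[...,:3]
y=np.radians(s["tool_rot"][2]);D=P-s["tool_pos"]
tx=D[...,0]*np.cos(y)+D[...,1]*np.sin(y);ty=D[...,0]*np.sin(y)-D[...,1]*np.cos(y)
m=(abs(tx)<.06)&(abs(ty)<.11)
for a in range(0,120,10):
    k=m&(D[...,2]>a/1000)&(D[...,2]<a/1000+.01)
    if k.sum():print(a,k.sum(),"tx",np.percentile(tx[k],[2,98]).round(3),"ty",np.percentile(ty[k],[2,98]).round(3))
E
```

```text
(130, 222) 0.08568447 [0.5126 0.2422 0.1537] [-0.0468 -0.0163  0.0805]
(200, 222) 0.08624543 [0.5193 0.259  0.1531] [-0.0401  0.0005  0.08  ]
(130, 260) 0.074314885 [0.5182 0.2446 0.1665] [-0.0412 -0.0138  0.0933]
(350, 222) 0.08429873 [0.5326 0.2953 0.155 ] [-0.0268  0.0369  0.0818]
(385, 222) 0.2085898 [0.594  0.3338 0.0378] [ 0.0346  0.0754 -0.0353]
(385, 260) 0.07411965 [0.5388 0.2982 0.1667] [-0.0206  0.0398  0.0935]
(240, 235) 0.14546458 [0.5466 0.2568 0.0987] [-0.0128 -0.0016  0.0256]
(260, 235) 0.14972503 [0.5514 0.2645 0.0948] [-0.008   0.0061  0.0216]
(247, 222) 0.16494791 [0.5487 0.2588 0.0789] [-0.0107  0.0004  0.0058]
(264, 222) 0.16562706 [0.552  0.2667 0.0783] [-0.0074  0.0082  0.0051]
(255, 216) 0.1893762 [0.555  0.2607 0.0551] [-0.0044  0.0022 -0.0181]
(255, 225) 0.16197117 [0.5505 0.2624 0.0821] [-0.0089  0.004   0.0089]
(430, 285) 0.15098916 [0.6006 0.329  0.0993] [0.0412 0.0706 0.0261]
(470, 295) 0.14921097 [0.6099 0.3438 0.102 ] [0.0505 0.0853 0.0288]
0 19 tx [-0.01   0.008] ty [-0.012 -0.007]
10 3 tx [-0.058 -0.057] ty [0.067 0.073]
20 16 tx [-0.06  -0.055] ty [0.073 0.106]
30 4 tx [-0.055 -0.054] ty [0.081 0.103]
60 8 tx [-0.034  0.028] ty [-0.086 -0.083]
70 109 tx [-0.036  0.036] ty [-0.09   0.079]
80 145 tx [-0.037  0.037] ty [-0.091  0.08 ]
90 198 tx [-0.038  0.036] ty [-0.096  0.078]
100 117 tx [-0.035  0.036] ty [-0.097  0.071]
110 407 tx [-0.034  0.035] ty [-0.097  0.073]
```

Request:
servo_tool(targets=[[0,0.0005,0.001,0.012,0],[0,0.0005,0.001,0.017,0],[0,0.0005,0.001,0.02,0],[0,0.0005,0.001,0.022,0],[0,0.0005,0.001,0.022,0]])

```text
time_s: 4.4
tool_pos: [0.5599, 0.2591, 0.0513]
tool_rot: [179.9, 0.1, 158.8]
force: [1.7, -1.0, 3.3]
grip_width: 0.0002
```

```bash
python3 st.py scene:3|tail -1
```

```text
4.4 [0.5599 0.2591 0.0513] [1.7995e+02 1.0000e-01 1.5884e+02] [ 1.74 -1.02  3.27] 0.00017100886979283547
```

Moving with about 3 N; going on to the stop.

Request:
servo_tool(targets=[[0,0,0,0.001,0],[0,0,0,0.002,0],[0,0,0,0.003,0],[0,0,0,0.003,0]])

```text
time_s: 4.95
tool_pos: [0.5601, 0.2591, 0.0507]
tool_rot: [179.9, 0.1, 158.8]
force: [-2.1, -3.3, 17.3]
grip_width: 0.0006
```

Request:
servo_tool(targets=[[0,0,0,-0.02,0],[0,0,0,-0.045,0],[0,0.018,-0.035,-0.045,0],[0,0.0205,-0.066,-0.045,0],[0,0.0205,-0.066,-0.045,0]])

```text
time_s: 5.58
tool_pos: [0.5145, 0.2031, 0.0924]
tool_rot: [-179.9, -0.1, 158.7]
force: [0.2, 0.7, 0.4]
grip_width: 0.0006
```

Request:
servo_tool(targets=[[0,0,0,0,0],[0,0,0,0,0]])

```text
time_s: 5.82
tool_pos: [0.516, 0.2064, 0.0925]
tool_rot: [180.0, -0.0, 159.0]
force: [-0.0, -0.0, 0.1]
grip_width: 0.0007
```

```bash
python3 st.py scene:4 wrist:4; python3 - <<'E'
from h import *
a=cv2.imread('pics/scene_4.png');cv2.imwrite('pics/scene_4z.png',cv2.resize(a[180:380,270:510],None,fx=3,fy=3))
c=imaging.read_camera("wrist")
s=monitor.get_obs();K=c["K"];T=c["world_from_camera"];d=c["depth"];v,u=np.mgrid[:384,:512]
P=(np.stack([(u-K[0,2])/K[0,0]*d,(v-K[1,2])/K[1,1]*d,d,np.ones_like(d)],-1)@T.T)[...,:3]
t=np.radians(-21.17);D=P[...,:2]-[.5849,.1436];X=D[...,0]*np.cos(t)+D[...,1]*np.sin(t);Y=-D[...,0]*np.sin(t)+D[...,1]*np.cos(t)
for cy in (.099,.033,-.033,-.099):
  for cx in range(-114,-54,6):
    k=(abs(Y-cy)<.008)&(abs(X-cx/1000)<.003)&(P[...,2]<.08)
    if k.sum()>3: print(cy,cx,np.median(P[k][:,2]).round(4),k.sum())
E
```

```text
rock [0.5591 0.2598] tool shift [-0.021   0.0652]
bar [0.5166 0.2054] tool shift [-0.0009 -0.0007]
rnd [0.4928 0.1439] tool shift [-0.0008 -0.0667]
5.825 [0.516  0.2064 0.0925] [ 1.7998e+02 -1.0000e-02  1.5895e+02] [-0.02 -0.02  0.12] 0.000651838771687746
0.099 -114 0.0349 285
0.099 -108 0.0564 381
0.099 -102 0.0564 222
0.099 -96 0.0548 211
0.099 -90 0.0536 212
0.099 -84 0.0525 36
0.033 -114 0.0345 256
0.033 -108 0.0372 209
0.033 -102 0.037 196
0.033 -96 0.051 421
0.033 -90 0.0579 249
0.033 -84 0.0578 66
-0.033 -114 0.0345 252
-0.033 -108 0.0371 203
-0.033 -102 0.0377 339
-0.033 -96 0.0575 287
-0.033 -90 0.0577 219
-0.099 -114 0.0303 254
-0.099 -108 0.0372 211
-0.099 -102 0.0382 391
-0.099 -96 0.0578 260
-0.099 -90 0.0578 241
-0.099 -84 0.0578 228
-0.099 -78 0.0579 229
-0.099 -72 0.0578 211
```

View pics/wrist_4.png

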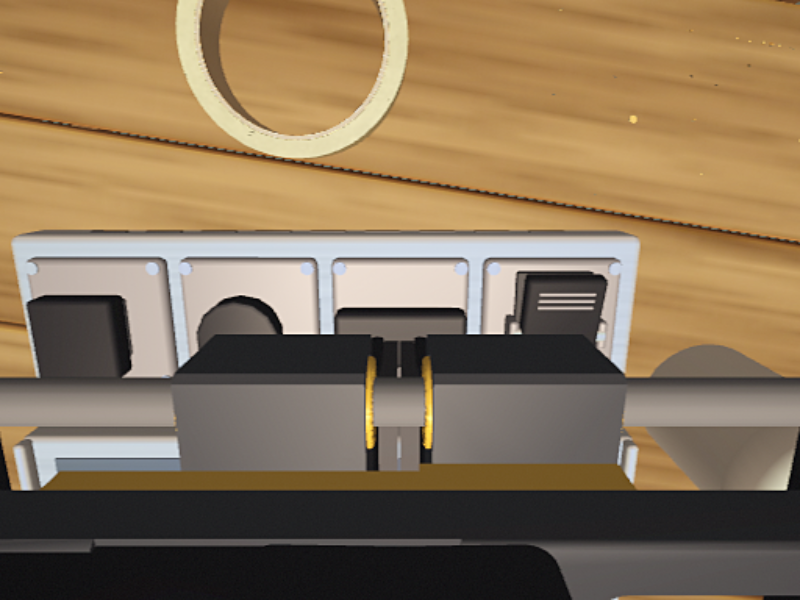

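View pics/scene_4z.png

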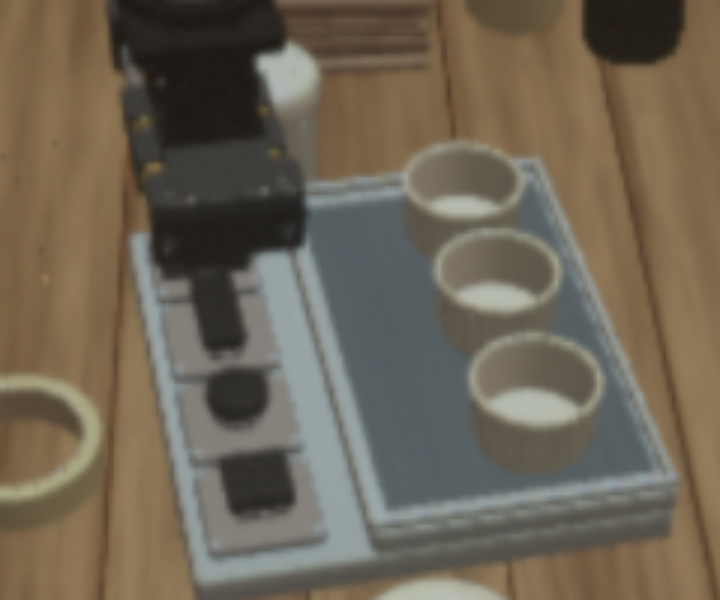

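Request:
servo_tool(targets=[[0,-0.0005,-0.0005,0.025,0],[0,-0.0005,-0.0005,0.033,0],[0,-0.0005,-0.0005,0.037,0],[0,-0.0005,-0.0005,0.041,0],[0,-0.0005,-0.0005,0.041,0]])

```text
time_s: 6.6
tool_pos: [0.5168, 0.2049, 0.0525]
tool_rot: [179.9, 0.0, 158.9]
force: [-2.5, -0.6, 3.1]
grip_width: 0.0006
```

Request:
servo_tool(targets=[[0,0,0,0.001,0],[0,0,0,0.002,0],[0,0,0,0.002,0]])

```text
time_s: 6.98
tool_pos: [0.5169, 0.2049, 0.0523]
tool_rot: [179.9, 0.0, 158.9]
force: [-4.9, -2.1, 15.3]
grip_width: 0.0002
```

Bar is on its stop (15 N at z 0.0523). On to the round key.

Request:
servo_tool(targets=[[0,0,0,-0.02,0],[0,0,0,-0.04,0],[0,0,-0.035,-0.04,0],[0,0,-0.066,-0.04,0],[0,0,-0.066,-0.04,0]])

```text
time_s: 7.6
tool_pos: [0.4924, 0.1407, 0.0898]
tool_rot: [180.0, 0.0, 158.7]
force: [0.4, -0.1, 0.8]
grip_width: 0.0008
```

Request:
servo_tool(targets=[[0,0,0,0,0],[0,0,0,0,0]])

```text
time_s: 7.85
tool_pos: [0.4928, 0.1442, 0.0897]
tool_rot: [180.0, 0.0, 159.0]
force: [0.5, 0.3, 0.3]
grip_width: 0.0007
```

```bash
cat > prof.py <<'E'
from h import *
import sys
c=imaging.read_camera(sys.argv[1])
K=c["K"];T=c["world_from_camera"];d=c["depth"];v,u=np.mgrid[:384,:512]
P=(np.stack([(u-K[0,2])/K[0,0]*d,(v-K[1,2])/K[1,1]*d,d,np.ones_like(d)],-1)@T.T)[...,:3]
t=np.radians(-21.17);D=P[...,:2]-[.5849,.1436];X=D[...,0]*np.cos(t)+D[...,1]*np.sin(t);Y=-D[...,0]*np.sin(t)+D[...,1]*np.cos(t)
for cy in (.099,.033,-.033,-.099):
  r=[]
  for cx in range(-108,-54,6):
    k=(abs(Y-cy)<.008)&(abs(X-cx/1000)<.003)&(P[...,2]<.08)
    if k.sum()>3: r.append((cx,round(float(np.median(P[k][:,2]))*1000,1)))
  print(cy,r)
E
python3 prof.py wrist; python3 st.py
```

```text
0.099 [(-108, 56.2), (-102, 56.3), (-96, 54.8), (-90, 53.3), (-84, 52.0), (-78, 50.6), (-72, 49.3), (-66, 48.3)]
0.033 [(-108, 37.0), (-102, 37.1), (-96, 45.9), (-90, 51.0), (-84, 50.9)]
-0.033 [(-108, 37.1), (-102, 37.6), (-96, 57.4), (-90, 57.6), (-84, 57.7)]
-0.099 [(-108, 37.1), (-102, 38.2), (-96, 57.6), (-90, 57.8)]
rock [0.5591 0.2598] tool shift [-0.0204  0.1318]
bar [0.5166 0.2054] tool shift [-0.0003  0.0658]
rnd [0.4928 0.1439] tool shift [-0.0001 -0.0002]
7.9 [0.4927 0.1441 0.0896] [1.7998e+02 2.0000e-02 1.5896e+02] [-0.07  0.07 -0.06] 0.00036849836562407353
```

Bar down by about 6.9 mm relative to its start; the others are unmoved.

Request:
servo_tool(targets=[[0,0,0,0.022,0],[0,0,0,0.03,0],[0,0,0,0.034,0],[0,0,0,0.038,0],[0,0,0,0.038,0]])

```text
time_s: 8.52
tool_pos: [0.4927, 0.1434, 0.0524]
tool_rot: [180.0, 0.0, 158.9]
force: [-2.6, 0.5, 4.2]
grip_width: 0.0004
```

Request:
servo_tool(targets=[[0,0,0,0.001,0],[0,0,0,0.002,0],[0,0,0,0.002,0]])

```text
time_s: 8.9
tool_pos: [0.4929, 0.1434, 0.0523]
tool_rot: [179.9, -0.0, 158.9]
force: [-7.6, -1.0, 17.9]
grip_width: 0.0001
```

Request:
servo_tool(targets=[[0,0,0,-0.02,0],[0,0,0,-0.06,0],[0,0,0,-0.11,0],[0,0,0,-0.16,0],[0,0,0,-0.16,0]])

```text
time_s: 9.52
tool_pos: [0.4956, 0.1439, 0.2145]
tool_rot: [179.6, 0.4, 158.9]
force: [-0.1, -0.4, 0.0]
grip_width: 0.0002
```

Request:
servo_tool(targets=[[0,0,0,0,0],[0,0,0,0,0]])

```text
time_s: 9.78
tool_pos: [0.4917, 0.1427, 0.2081]
tool_rot: [-179.9, -0.1, 158.9]
force: [-0.6, 0.5, -0.6]
grip_width: 0.0007
```

```bash
python3 prof.py wrist; python3 prof.py scene; python3 st.py scene:5 wrist:5 |tail -1; python3 - <<'E'
from h import *
c=imaging.read_camera("scene")
for l,z in [("deck_ramekin_1",.045),("flour_dredger",0),("deli_tub_3",0),("label_tape",0)]:
  for r in pinpoint("scene",l)[:3]: print(l,round(r["confidence"],2),px2w(c,r["at"],z).round(4))
E
```

```text
0.099 [(-108, 56.8), (-102, 56.1), (-96, 54.8), (-90, 53.5), (-84, 51.8), (-78, 50.6), (-72, 49.2), (-66, 47.9), (-60, 46.9)]
0.033 [(-108, 37.0), (-102, 37.0), (-96, 47.5), (-90, 51.0), (-84, 51.0), (-78, 50.9), (-72, 50.0), (-66, 37.0), (-60, 36.9)]
-0.033 [(-108, 37.1), (-102, 37.8), (-96, 51.1), (-90, 50.9), (-84, 51.2), (-78, 51.1), (-72, 50.9), (-66, 37.4), (-60, 37.1)]
-0.099 [(-108, 37.1), (-102, 37.8), (-96, 57.8), (-90, 57.7), (-84, 57.9), (-78, 57.8), (-72, 57.7), (-66, 57.2), (-60, 37.0)]
0.099 [(-108, 54.5), (-102, 57.8), (-96, 55.2), (-90, 55.8), (-84, 53.3), (-78, 51.8), (-72, 51.3), (-66, 50.0), (-60, 46.7)]
0.033 [(-108, 37.9), (-102, 38.4), (-96, 41.3), (-90, 52.1), (-84, 52.4), (-78, 52.6), (-72, 51.5), (-66, 37.5), (-60, 37.9)]
-0.033 [(-108, 38.2), (-102, 37.7), (-96, 51.0), (-90, 51.7), (-84, 52.1), (-78, 52.6), (-72, 51.4), (-66, 38.4), (-60, 37.9)]
-0.099 [(-108, 38.2), (-102, 39.4), (-96, 59.2), (-90, 58.3), (-84, 58.7), (-78, 59.2), (-72, 58.1), (-66, 57.3), (-60, 37.6)]
9.875 [0.4917 0.1428 0.2082] [-1.7990e+02 -9.0000e-02  1.5887e+02] [ 0.41 -0.09  0.59] 0.0005467419682936129
deck_ramekin_1 0.97 [0.6146 0.0358 0.045 ]
deck_ramekin_1 0.62 [0.6832 0.1893 0.045 ]
deck_ramekin_1 0.6 [0.6315 0.1176 0.045 ]
flour_dredger 0.69 [0.584 0.135 0.   ]
flour_dredger 0.6 [0.6272 0.344  0.    ]
deli_tub_3 0.75 [ 0.482  -0.0745  0.    ]
label_tape 0.72 [0.3848 0.2074 0.    ]
```

View pics/scene_5.png

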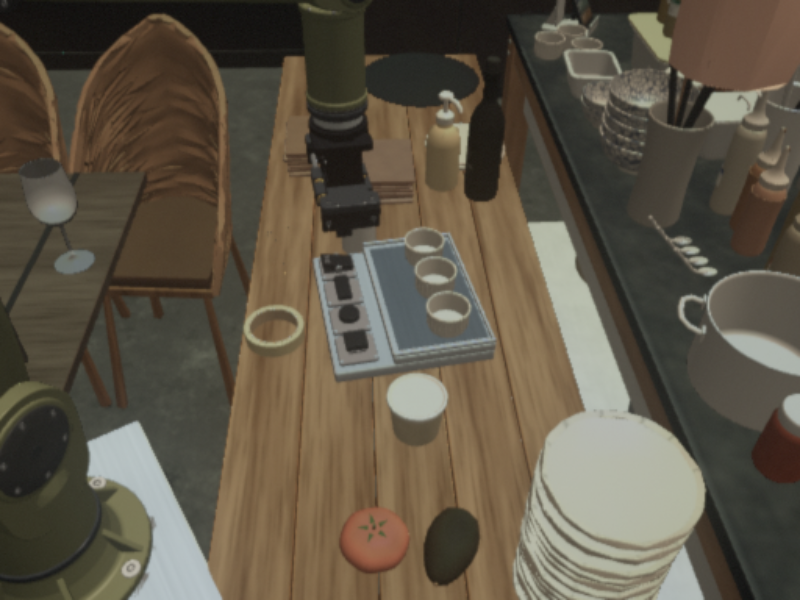

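The picture shows the rocker on at (340,262), with the bar and round keys down below it at about (343,290) and (348,314). The ramekins, tub and tape are where they were at the start, and the arm is clear.

```bash
python3 -c "
from cell import ticket
print(ticket.sign_off())"
```

```text
the job is handed in; nothing more can be done
None
```

I pressed the rocker, then the bar key, then the round key, each to its stop with the fingers shut, then lifted clear and handed the job in at about 10 s. No verdict was reported.

**Pressing:** the stops took 15–18 N each.

**Switches:** the last depth check before hand-in showed:
- **Rocker:** its slope reversed to about 0.22 rad, which puts its angle at about 0.44 rad (0.37 needed).
- **Bar and round keys:** each is about 6.5–7 mm down (5.5 mm needed).
- **Square key:** still at its starting height.

**Things around the tray:**
- **Ramekins, tub and tape:** they stand where they were in the scene picture. The network's positions for them differ from its first ones by up to about 14 mm, which I take as its own scatter.
- **Dredger:** it was hidden behind the gripper in the last scene picture, so I could not see it. The network's best match for it there was clearly wrong, falling on the tray. Its second match was about 12 mm from the first position. No contact force showed on any move away from the switches.

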